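Strain check of an acetate side blank in the polariscope

ROBOT

A 7-joint arm with a two-finger parallel gripper is mounted at the origin on a cart in front of the work surface, level with it; the furniture and walls round the work are solid. World frame = base frame: x ahead of the robot, y to its left, z up, the work surface at z = 0. Lengths are in m, angles in rad, forces in N, time in s.
With the tool pointing down it reaches from about 0.35 to 0.9 m from the base axis. Payload 19.9 kg.
Tool frame: the origin (TCP) lies between the finger pads; the fingertips stand 19 mm ahead of it and the grasp point (between the pads) is the TCP; z points along the fingers, y is the direction in which the jaws open and shut (so a half turn about z gives the same grasp; the last joint's range is limited). The gripper opens to 94 mm and grips with 3 to 60 N. Pads are 16 mm wide; open, the fingers measure 119 mm over their backs; the gripper's body (75 mm by 177 mm) begins 78 mm behind the grasp point.
Start: joints at [-1.167, 0.417, -0.01, 1.614, 0.005, 1.111, -0.053], TCP at [0.269, 0.564, 0.224] pointing down, gripper open.
Joint ranges: [-2.81, 2.81], [-0.39, 2.02], [-1.27, 1.25], [0.06, 2.57], [-1.19, 4.33], [0.19, 2], [-2.82, 2.82]. Speed limits (rad/s): [1.89, 1.89, 2.39, 2.39, 3.01, 3.01, 3.01].

INTERFACE

Orientations are given as a 3x3 rotation matrix whose columns are the frame's x, y, z axes.
In Python, from rig import robot gives the robot as it stands. Calls block until the motion is done:
- robot.move_ptp(position, orientation): joint-space move of the TCP to a pose.
- robot.move_linear(position, velocity=0.15, frame=None, threshold=None): straight line of the TCP; frame=None keeps the orientation; velocity is the mean speed in m/s. With threshold (N) it stops when the force on the tool has changed by that much, and returns True; else False.
- robot.goto_joints(angles): joint-space move.
- robot.gripper_to(opening): finger opening in m; the grip force is fixed at half the most; returns when the fingers have stopped.
- robot.pause(seconds).
- robot.ik(position, orientation): joint angles nearest the present ones, or None.
- robot.get_state(): the state.
- robot.grab_frame(name): name is "scene" or "side" or "wrist"; returns the picture (420x560x3 uint8, red, green, blue); there is no depth.
- robot.camera_info(name): a dict with "fx", "fy", "cx", "cy" (pixels), "dist" ([k1, k2, p1, p2, k3] as OpenCV has them; the pictures are not rectified), "rvec" (rotation vector, rad) and "tvec" (3), from world to camera coordinates, as OpenCV has them. Camera axes: x right, y down, z forward; pixel columns grow to the right and rows downward; lengths in m; the calibration is good to about 2 mm. A picture is of the moment at which its call begins: read the wrist's pose just before it. camera_info takes no time and is no camera call; for the wrist camera it gives the pose at the moment of the call.
A pose or a line that the arm cannot do raises robot.PlanningError and nothing moves.
- robot.sign_off(): hands the job in, once; it reports no verdict.
The state is a dict: "time": time; "qpos": joint angles; "joint_vel": joint speeds; "effort": joint torques, N m; "ee_pos": TCP position; "tool_rot": TCP orientation; "force": force on the tool from outside, world axes, zero at the start; "moment": the same for the moment, N m; "opening": finger opening in m.
Only numpy, scipy, OpenCV 4.12 (cv2) and the standard library are available. Lean on these libraries where they do the work, as an engineer would, in place of code of your own. Each camera call takes 0.05 s, during which the arm holds its last target. There are 200 camera calls.

TASK

Check the amber spectacle-side blank for strain: with the viewer still empty, first turn the black analyser ring on top of the polariscope until its white line meets the red index mark (crossed polars, 90 degrees). Then pick up the amber blank and pass it, rivet end first and without forcing it, level through the slot in the front of the viewer until its two rivets lie centred under the round window, and finish with the gripper still holding it there, not pressing on the viewer and the ring still on its mark. Leave the black blank, the spectacle frame and the lens alone.

Things in the scene. Friction and masses are not known exactly. Their poses are not given: they have to be found in the camera images.
- analyser (a joint): Angle (rad) of the black knurled analyser ring (50 mm diameter, 28 mm tall, white line on top and side) about its upright axis, counterclockwise seen from above. At 0 the white line points to the viewer's -x (front), at 1.571 to its -y, where it meets the red mark; white ticks every 15 degrees. Friction 0.05 N m, stays where left, stops at 0 and 3.14. Starts between 0.25 and 1.05.
- analyser_grip (a point): A point on the ring's upright axis, 8 mm below the ring's top and 20 mm above its foot; it is 90.5 mm above the bench. The flat head plate below the ring has its top 70 mm above the bench.
- viewer: Polariscope, a grey enamelled box 107 x 112 mm, 70 mm tall without the ring, fixed. Origin on the bench under the centre of the round window and ring; x points level into the slot (away from the front), y left, z up. Front face 45 mm before the origin, back 62 mm behind it, sides 56 mm either way. Stands turned up to 0.25 rad from facing the robot (its x near world x).
- viewer_slot (a point): Centre of the slot's opening in the front face, 51 mm above the bench, axes as the viewer's. Slot level, 24 mm wide (along y), 10 mm high, in a wall 8 mm thick; its bright mouth stands 7 mm out and flares to about 34 x 20 mm. Behind the wall the chamber is empty, 96 mm wide, 44 to 60 mm above the bench, and ends 99 mm behind the front face: no stop at the right depth.
- viewer_window (a point): The point straight below the centre of the round window (34 mm across), at the height of the slot's middle, 51 mm above the bench and 45 mm behind the front face: where the rivets must be held. Axes as the viewer's.
- amber_blank: The blank to check: a flat straight bar of amber acetate, 150 x 22 x 8 mm, about 35 g, loose on the bench, two brass rivets near one end. Origin at the centre of its underside; x along its length towards the rivet end, y across its width, z up. The rivet end points away from the robot (x within 0.35 rad of world x). Grip it across its 22 mm width.
- amber_blank_rivets (a point): Point midway between the two rivets, in the middle of the thickness: 53 mm from the blank's centre and 22 mm from its rivet end.
- amber_blank_tip (a point): Centre of the end face at the rivet end, 75 mm from the blank's centre, in the middle of the thickness; the last 6 mm are reduced to 18 x 6.8 mm as a lead-in.
- black_blank: A second blank of the same shape and size in black acetate; leave it alone. It and the amber one may have changed places; they lie at least 120 mm apart. Origin and axes as for the amber blank.
- frame: A brown folded spectacle frame, 45 x 130 x 14 mm, loose on the bench to the right; leave it alone. Origin at the centre of its underside.
- lens: A loose round clear lens blank, 59 mm across and 8 mm thick, on the bench to the right of the viewer; leave it alone. Origin at the centre of its underside.
Mind the look-alikes: they are no part of the job. There is more than one size of the amber_blank; the one meant has the size given above.

How it is judged:
On the way, in this order (a step that is already met when the one before it is completed fails the run):
1. the analyser ring is turned to the red mark while the viewer is empty (value of joint analyser between 1.481 and 1.661 rad and horizontal distance between amber_blank_tip and viewer_window above 0.06 m), for 0.4 s.
2. the rivet end of the amber blank has passed through the slot, the ring on its mark (value of joint analyser between 1.481 and 1.661 rad and x of amber_blank_tip in the frame of viewer_slot between 0.01 and 0.085 m and y of amber_blank_tip in the frame of viewer_slot between -0.008 and 0.008 m and z of amber_blank_tip in the frame of viewer_slot between -0.006 and 0.006 m and x of amber_blank in the frame of viewer_slot below 0.02 m), for 0.1 s.
At the end, for the whole second after the job is handed in: The amber blank is gripped (over 1.5 N), still, level (0.05 rad) and along the slot (0.1 rad), its rivets within 7 mm in depth, 5 mm sideways, 3 mm in height of the point under the window, pressing on the viewer under 5 N, gripper and arm under 2 N; the ring at 1.571 rad within 0.09 (value of joint analyser between 1.481 and 1.661 rad and x of amber_blank_rivets in the frame of viewer_window between -0.007 and 0.007 m and y of amber_blank_rivets in the frame of viewer_window between -0.005 and 0.005 m and z of amber_blank_rivets in the frame of viewer_window between -0.003 and 0.003 m and angle between amber_blank's own z axis and vertical below 0.05 rad and angle between the x axis of amber_blank and the x axis of viewer, either way round below 0.1 rad and contact force between the fingers and amber_blank above 1.5 N and contact force between amber_blank and viewer below 5 N and contact force between each of the arm, the fingers and viewer below 2 N and linear speed of amber_blank below 0.02 m/s); the arm keeps its last pose, push and grip.
It fails at once if the black blank is shifted by more than 20 mm (distance of black_blank from where it was at the start of the episode above 0.02 m).
It fails at once if the spectacle frame is shifted by more than 20 mm (distance of frame from where it was at the start of the episode above 0.02 m).
It fails at once if the lens is shifted by more than 20 mm (distance of lens from where it was at the start of the episode above 0.02 m).
It fails at once if the amber blank is forced against the viewer with more than 25 N (contact force between amber_blank and viewer above 25 N).
It also fails if it takes over 51 s, if anything falls off the work surface, if the arm or the gripper's body presses on something with over 40 N, if the wrist force passes 120 N, or if a joint passes its speed limit or range.

## Working session

There is one attempt and no reset: what is moved stays moved. The work goes in short steps, each a Python script; the robot and the scene stay as the last script left them, time stands still between calls to the robot, and variables do not carry over. Pictures are saved under pics/ and viewed, about 8 in all and at most 12, crops included, and the job is handed in when it is done.

```bash
ls; mkdir -p pics; python3 - <<'E'
from rig import robot
import cv2,numpy as np
a=robot.grab_frame("scene");b=robot.grab_frame("side")
np.save("pics/scene0.npy",a);np.save("pics/side0.npy",b)
cv2.imwrite("pics/scene0.png",cv2.resize(a[:,:,::-1],(800,600),interpolation=cv2.INTER_CUBIC))
cv2.imwrite("pics/side0.png",cv2.resize(b[:,:,::-1],(800,600),interpolation=cv2.INTER_CUBIC))
for n in("scene","side","wrist"):print(n,robot.camera_info(n))
print(robot.get_state())
E
```

```text
pics
scene {'fx': 489.30413677196816, 'fy': 489.30413677196816, 'cx': 279.49545139046, 'cy': 211.0308846274417, 'dist': array([-0.1051315,  0.       ,  0.       ,  0.       ,  0.       ]), 'rvec': array([ 2.05016878, -0.84258686,  0.43597593]), 'tvec': array([-0.45106534,  0.26641204,  0.86235371])}
side {'fx': 423.9740962676052, 'fy': 423.9740962676052, 'cx': 279.15432632790515, 'cy': 209.55515616283338, 'dist': array([0.00630827, 0.        , 0.        , 0.        , 0.        ]), 'rvec': array([ 1.90881663, -0.42675914,  0.29859874]), 'tvec': array([-0.54096728,  0.1488008 ,  0.93646716])}
wrist {'fx': 369.8506833702824, 'fy': 369.8506833702824, 'cx': 280.4035008546847, 'cy': 212.25203230162094, 'dist': array([-0.09907967,  0.        ,  0.        ,  0.        ,  0.        ]), 'rvec': array([-2.45055352, -1.54528822, -0.2169177 ]), 'tvec': array([-0.62498047, -0.0293831 ,  0.39157028])}
{'time': 0.1, 'qpos': array([-1.16648885,  0.41791077, -0.0103077 ,  1.61408691,  0.00471192,
        1.11068282, -0.05298054]), 'joint_vel': array([-1.61866502e-03, -3.85866068e-04,  9.50684583e-04, -1.06337297e-03,
       -5.02338340e-04, -6.77148445e-05,  1.07717045e-03]), 'effort': array([-3.40555880e-04, -8.52571964e+01,  6.39083013e-01, -4.26699078e+01,
       -4.88779473e-02,  1.62780209e-02,  1.22988331e-04]), 'ee_pos': array([0.26936987, 0.56363792, 0.22390138]), 'tool_rot': array([[-9.02278724e-01,  4.31153063e-01, -3.73627649e-04],
       [ 4.31153215e-01,  9.02278179e-01, -9.96677439e-04],
       [-9.26044565e-05, -1.06037161e-03, -9.99999434e-01]]), 'force': array([-0.14841323, -1.22725084, -0.0598052 ]), 'moment': array([0.02569037, 0.02229257, 0.05111952]), 'opening': 0.09420795104266924}
```

View pics/scene0.png

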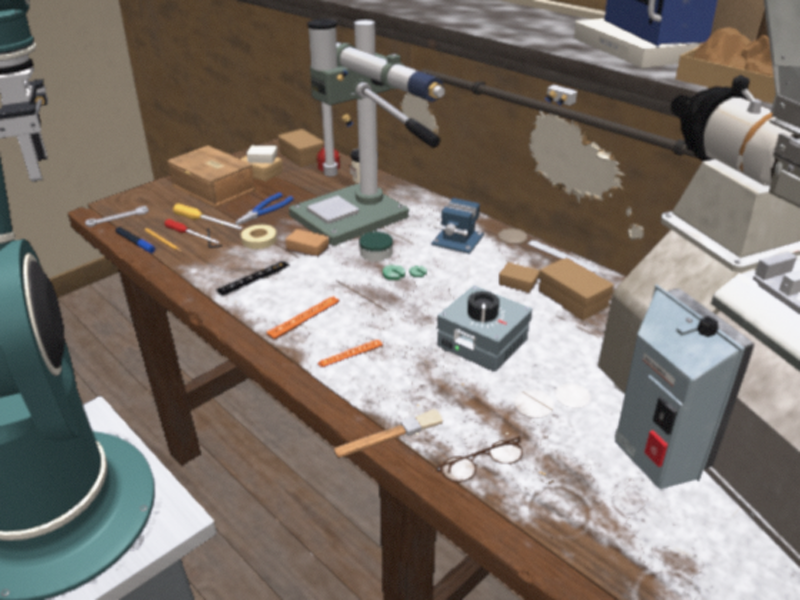

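View pics/side0.png

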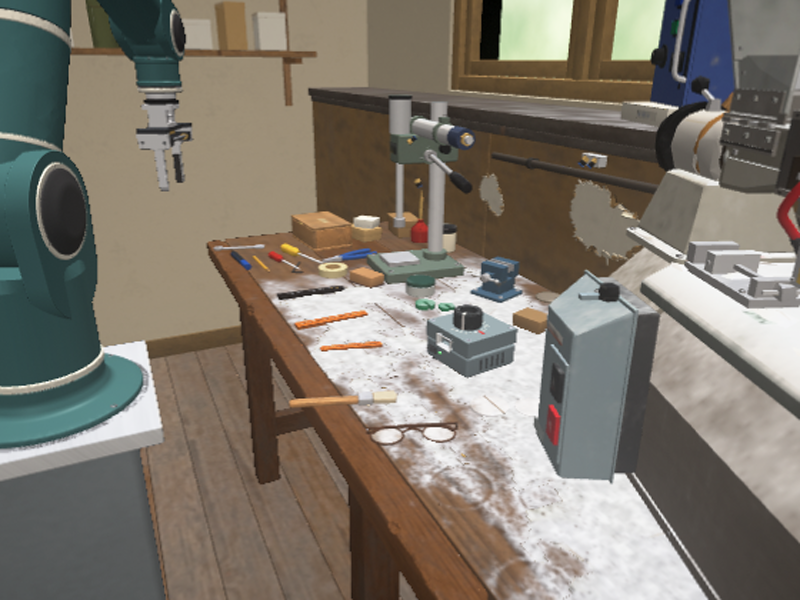

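The scene view shows two amber bars: A at (303,317), which looks longer, and B at (350,353), which looks shorter and narrower. The black blank is at (253,277). The viewer is at (483,325) with its ring at (483,306), the frame is at (482,460), and the faint lens is near (537,403) or (573,397). I'll measure the lengths and rough positions next.

```bash
cat > h.py <<'E'
import numpy as np,cv2
def cam(ci):
    K=np.array([[ci['fx'],0,ci['cx']],[0,ci['fy'],ci['cy']],[0,0,1.]]);R=cv2.Rodrigues(np.array(ci['rvec']))[0]
    return K,np.array(ci['dist']),R,np.array(ci['tvec'])
def back(ci,px,z):
    "pixels (native) -> world points on plane z"
    K,d,R,t=cam(ci);u=cv2.undistortPoints(np.array(px,float).reshape(-1,1,2),K,d).reshape(-1,2)
    C=-R.T@t;v=np.c_[u,np.ones(len(u))]@R;z=np.broadcast_to(z,len(u))
    return C+v*((z-C[2])/v[:,2])[:,None]
def proj(ci,P):
    K,d,R,t=cam(ci);return cv2.projectPoints(np.array(P,float).reshape(-1,1,3),np.array(ci['rvec']),t,K,d)[0].reshape(-1,2)
E
python3 - <<'E'
from rig import robot
from h import *
ci=robot.camera_info("scene")
p=np.array([[270,334],[336,301],[320,362],[382,345],[219,290],[288,265],[483,297],[537,403],[573,397],[482,460],[345,450]])*.7
print(back(ci,p,[.008]*6+[.0985]+[.008]*4).round(3))
s=robot.get_state();K,d,R,t=cam(robot.camera_info("wrist"));C=-R.T@t
print("cam in tool",s['tool_rot'].T@(C-s['ee_pos']),"axes",s['tool_rot'].T@R.T)
E
```

```text
[[ 0.421  0.088  0.008]
 [ 0.56   0.084  0.008]
 [ 0.434 -0.026  0.008]
 [ 0.532 -0.063  0.008]
 [ 0.432  0.26   0.008]
 [ 0.573  0.24   0.008]
 [ 0.648 -0.17   0.099]
 [ 0.6   -0.321  0.008]
 [ 0.648 -0.352  0.008]
 [ 0.458 -0.335  0.008]
 [ 0.34  -0.193  0.008]]
cam in tool [ 0.07988429  0.00024007 -0.16036168] axes [[ 1.37701148e-04 -9.61219706e-01 -2.75783715e-01]
 [ 9.99999746e-01 -6.04712068e-05  7.10075388e-04]
 [-6.99215430e-04 -2.75783743e-01  9.61219454e-01]]
```

A is about 140–150 mm long and B about 105 mm, so A is the blank to use. Next I take close wrist views of A and the viewer.

```bash
python3 - <<'E'
from rig import robot
from h import *
import pickle
R=np.array([[-1,0,0],[0,1,0],[0,0,-1.]])
out={}
for n,p in(("a",[.46,.086,.25]),("v",[.61,-.17,.25])):
    robot.move_ptp(p,R);robot.pause(.2);ci=robot.camera_info("wrist");im=robot.grab_frame("wrist")
    out[n]=(ci,im);print(n,robot.get_state()['time'],robot.get_state()['qpos'].round(2),robot.get_state()['ee_pos'])
    cv2.imwrite(f"pics/w_{n}.png",cv2.resize(im[:,:,::-1],(800,600),interpolation=cv2.INTER_CUBIC))
pickle.dump(out,open("w.pkl","wb"))
E
```

```text
a 2.2167 [-0.53  0.11  0.3   1.97 -0.04  1.07  1.36] [0.45999853 0.08637873 0.24992255]
v 3.6083 [-0.16  0.45  0.52  1.58 -0.24  1.18  1.98] [ 0.61007292 -0.16902089  0.25027631]
```

View pics/w_a.png

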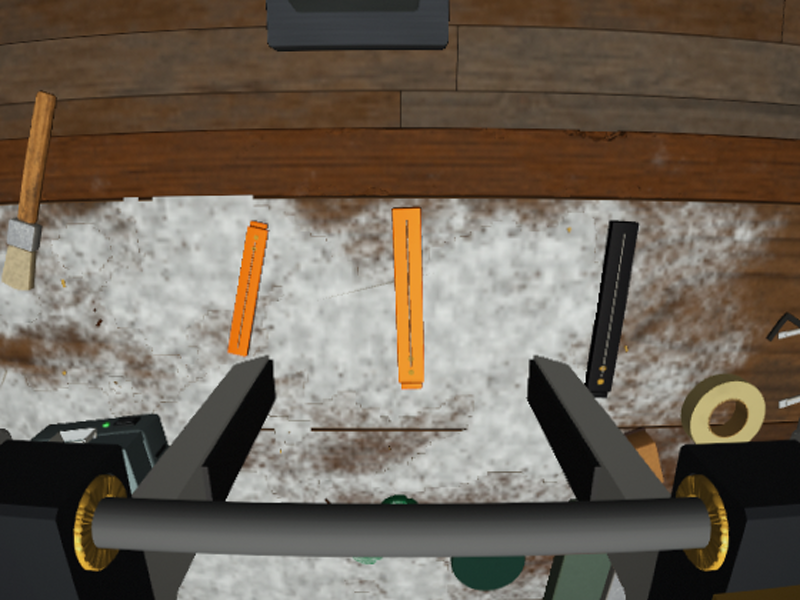

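View pics/w_v.png

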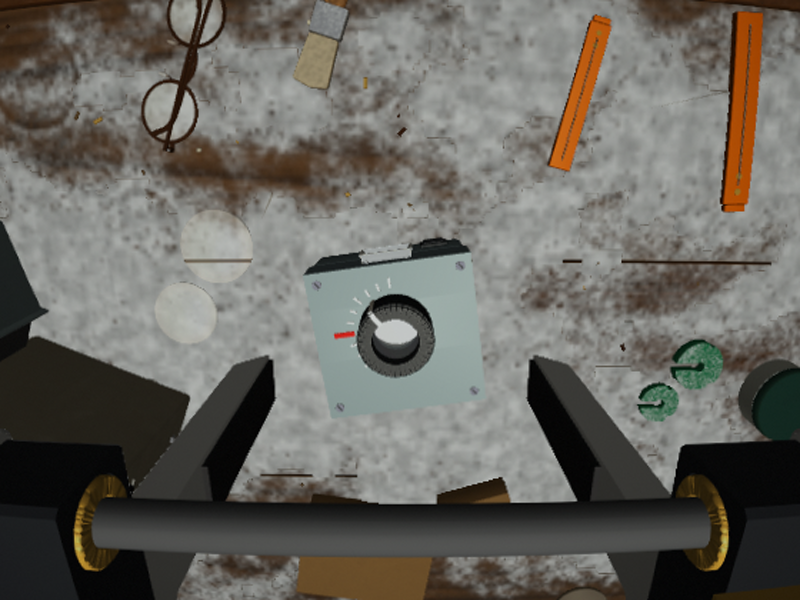

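In w_a the large amber bar runs (407,208)→(411,388) with its lead-in and rivets at the far (+x) end. The shorter amber look-alike is at (248,288) and the black blank at (612,305). In w_v the viewer top has corners at about (304,275), (470,252), (485,398) and (331,417), the ring is at (396,335), its white line at about (375,318) and the red mark at (344,335). Next I warp these to metric planes and fit them.

```bash
cat >> h.py <<'E'
def warp(ci,im,c,z,half=(.09,.09),s=4000):
    "top-down metric picture: rows=+x, cols=+y (world), s px/m, centre c"
    xs=np.arange(-half[0],half[0],1/s);ys=np.arange(-half[1],half[1],1/s)
    X,Y=np.meshgrid(xs+c[0],ys+c[1],indexing='ij')
    p=proj(ci,np.c_[X.ravel(),Y.ravel(),np.full(X.size,z)]).reshape(*X.shape,2).astype(np.float32)
    return cv2.remap(im,p[...,0],p[...,1],cv2.INTER_CUBIC)
E
python3 - <<'E'
import pickle
from h import *
o=pickle.load(open("w.pkl","rb"))
ci,im=o["a"]; c=np.array([.49,.086]);w=warp(ci,im,c,.008,(.11,.06))
m=(w[...,0]>150)&(w[...,2]<100)&(w[...,0].astype(int)-w[...,2]>90)
m=cv2.morphologyEx(m.astype(np.uint8),cv2.MORPH_CLOSE,np.ones((9,9)))
k=max(cv2.findContours(m,0,1)[0],key=cv2.contourArea);r=cv2.minAreaRect(k)
b=cv2.boxPoints(r)[:,::-1]/4000+c-[.11,.06]
print("amber",b.round(4),b.mean(0),np.array(r[1])/4, r[2])
ci,im=o["v"]
c=np.array([.648,-.17]);w=warp(ci,im,c,.07,(.075,.075))
g=w.astype(int);m=((g[...,1]-g[...,0]>12)&(g.min(-1)>70)).astype(np.uint8)
m=cv2.morphologyEx(m,cv2.MORPH_OPEN,np.ones((5,5)))
k=max(cv2.findContours(m,0,1)[0],key=cv2.contourArea);r=cv2.minAreaRect(cv2.convexHull(k))
b=cv2.boxPoints(r)[:,::-1]/4000+c-.075
print("plate",b.round(4),"ctr",b.mean(0),np.array(r[1])/4,r[2])
cv2.polylines(w,[cv2.boxPoints(r).astype(int)],True,(255,0,0),1)
w2=warp(ci,im,c,.0985,(.0375,.0375),8000)
cv2.imwrite("pics/ring.png",cv2.resize(np.hstack([w,w2]),(800,400),interpolation=cv2.INTER_AREA)[:,:,::-1])
E
```

```text
amber [[0.421  0.0794]
 [0.4203 0.1014]
 [0.569  0.1065]
 [0.5697 0.0845]] [0.49500779 0.09295788] [148.75778198  22.02972031] 88.05851745605469
plate [[ 0.6085 -0.2337]
 [ 0.5928 -0.123 ]
 [ 0.6985 -0.108 ]
 [ 0.7143 -0.2187]] ctr [ 0.65353982 -0.17082656] [106.80592346 111.83303833] 81.91212463378906
```

View pics/ring.png

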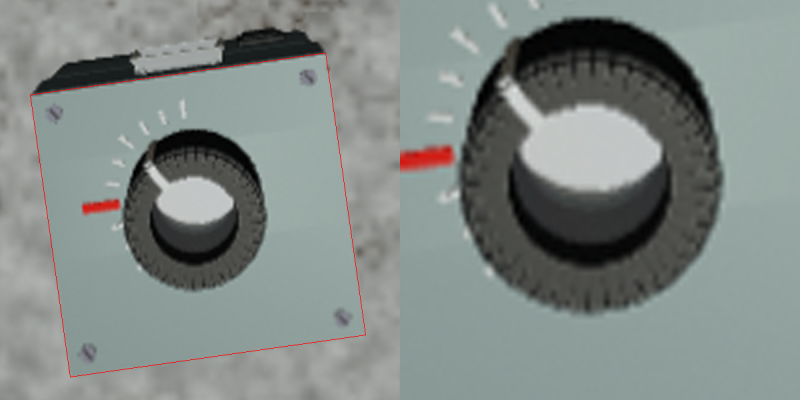

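The plate fit gives 106.8×111.8 mm, as specified. The viewer yaw is 0.141 and its origin is about (0.645, −0.172), and the ring circle agrees to 1 mm. The white line sits at θ≈0.61, so I need about +0.96 rad. Amber measures 149×22 mm, centred at (0.495, 0.093) with yaw 0.034. I'll turn the ring with the last joint.

```bash
cat >> h.py <<'E'
R0=np.array([[-1,0,0],[0,1,0],[0,0,-1.]])
def rot(a): return cv2.Rodrigues(np.array([0,0,float(a)]))[0]@R0
def yaw(M): return np.arctan2(-M[0,1],M[1,1])
E
python3 - <<'E'
from rig import robot
from h import *
c=[.6449,-.1719]
q0=robot.ik(c+[.2],rot(-.48));q1=robot.ik(c+[.2],rot(.48));print(np.round(q0,2),np.round(q1,2))
robot.move_ptp(c+[.15],rot(-.48))
robot.move_linear(c+[.0925],velocity=.1,threshold=8)
s=robot.get_state();print(s['time'],s['ee_pos'],s['force'],yaw(s['tool_rot']))
robot.gripper_to(.045)
s=robot.get_state();print(s['time'],s['opening'],s['ee_pos'],s['force'],yaw(s['tool_rot']))
E
```

```text
[-0.19  0.58  0.59  1.54 -0.34  1.13  1.57] [-0.06  0.54  0.4   1.53 -0.23  1.11  2.44]
4.8333 [ 0.64513487 -0.17215371  0.09298577] [ 0.19402583 -0.1941563   0.52176614] -0.479996702010839
5.5917 0.04956605897279291 [ 0.64474718 -0.17222911  0.09256505] [-1.64335562 -2.4328449   1.68950782] -0.48027387326947796
```

```bash
python3 - <<'E'
from rig import robot
from h import *
q=np.array(robot.get_state()['qpos']);
if q[6]+.96>2.78: raise SystemExit(q)
q[6]+=.1;robot.goto_joints(q);s=robot.get_state();print(yaw(s['tool_rot']),s['ee_pos'])
if yaw(s['tool_rot'])<-.43:raise SystemExit("wrong sign")
q[6]+=.86;robot.goto_joints(q)
s=robot.get_state();print(s['time'],yaw(s['tool_rot']),s['ee_pos'],s['force'],s['opening'])
robot.gripper_to(.09)
robot.move_linear([.6449,-.1719,.15],velocity=.2)
robot.move_ptp([.61,-.17,.22],rot(.141));robot.pause(.2)
ci=robot.camera_info("wrist");im=robot.grab_frame("wrist");print(robot.get_state()['time'])
np.savez("w2.npz",im=im)
w=warp(ci,im,[.6449,-.1719],.0985,(.04,.04),7500)
cv2.imwrite("pics/ring2.png",w[:,:,::-1])
E
```

```text
-0.3826910032226478 [ 0.64473654 -0.17220444  0.09255079]
6.7083 0.47653501065963566 [ 0.64473492 -0.17206213  0.09256062] [-2.5599041   0.56697902  2.71063758] 0.049495165993577735
8.5917
```

View pics/ring2.png

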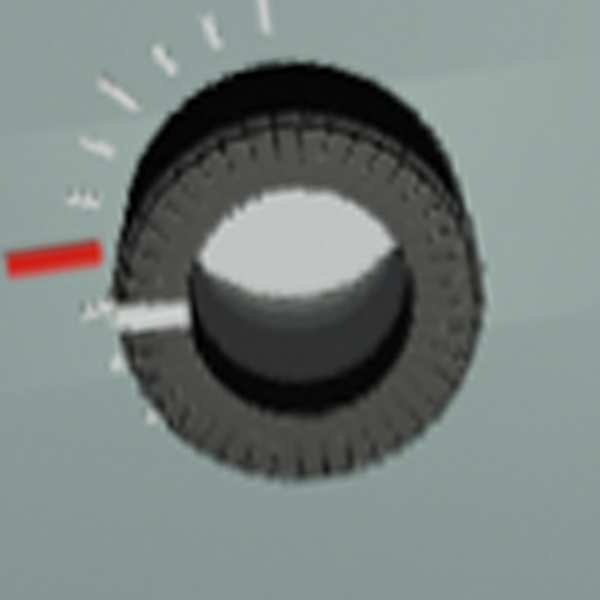

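The white line now lies radially along the red mark's direction: about (150,318) against ring centre (300,297), or 0.143 rad, where 0.141 is wanted. The ring is on its mark to within about 0.03, so I pick up the blank.

```bash
python3 - <<'E'
from rig import robot
from h import *
p=[.465,.092]
robot.gripper_to(.06)
robot.move_ptp(p+[.08],rot(.034))
print(robot.move_linear(p+[.0212],velocity=.08,threshold=6))
s=robot.get_state();print(s['time'],s['ee_pos'],s['force'])
robot.gripper_to(.015)
s=robot.get_state();print(s['time'],s['ee_pos'],s['force'],s['opening'])
robot.move_linear(p+[.13],velocity=.15)
a=.141;d=np.array([np.cos(a),np.sin(a)])
g=np.array([.6449,-.1719])-.180*d
robot.move_ptp([*g,.13],rot(a))
robot.move_linear([*g,.0685],velocity=.12);robot.pause(.3)
s=robot.get_state();print(s['time'],s['ee_pos'],s['force'],s['opening'],yaw(s['tool_rot']))
ci=robot.camera_info("wrist");im=robot.grab_frame("wrist");sd=robot.grab_frame("side");sc=robot.grab_frame("scene")
import pickle;pickle.dump((ci,im,sd,sc),open("w3.pkl","wb"))
A=cv2.resize(im[:,:,::-1],(800,600),interpolation=cv2.INTER_CUBIC)
cv2.imwrite("pics/w3.png",A)
print(proj(robot.camera_info("side"),[[*(g),.05],[.6,-.178,.05]]),proj(robot.camera_info("scene"),[[*(g),.05],[.6,-.178,.05]]))
E
```

```text
False
11.375 [0.46524852 0.09195922 0.02145539] [-0.47134527 -0.47827012 -0.51536342]
12.0583 [0.46501609 0.09204081 0.02124493] [-0.17033354 -0.01200922  1.33689071] 0.021568975014623796
15.0167 [ 0.46697043 -0.19719778  0.0689196 ] [ 0.29856932 -0.73152482 -0.63698244] 0.02144794730564652 0.14107735234300064
[[263.56529347 253.1695113 ]
 [311.75616029 238.97217599]] [[289.14775834 269.02260772]
 [325.3762284  236.21897012]]
```

View pics/w3.png

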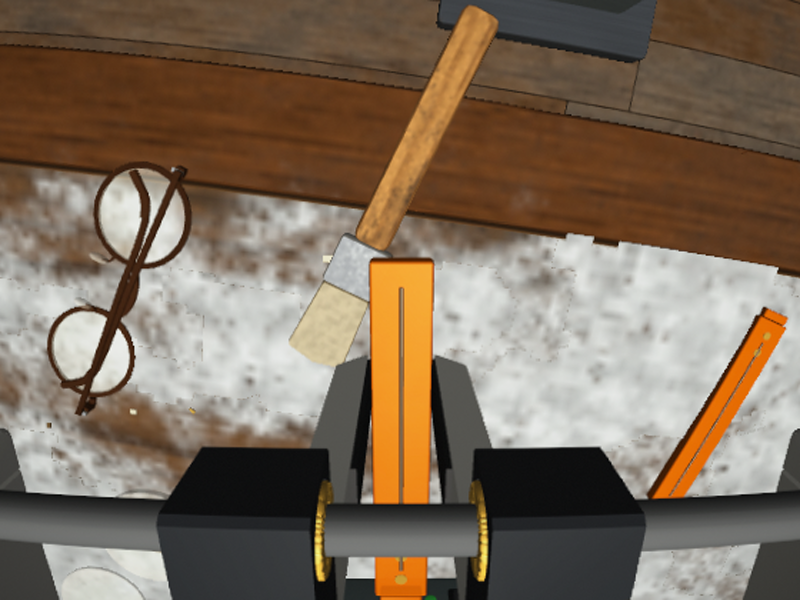

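The bar is held centred and parallel to the tool: rear end at (401,260), first rivet at (401,579), tip out of frame. Next I overlay the predicted bar and slot on the side and scene views to check tilt and aim.

```bash
python3 - <<'E'
from rig import robot
from h import *
import pickle
ci,im,sd,sc=pickle.load(open("w3.pkl","rb"))
s=robot.get_state();a=.1411;d=np.array([np.cos(a),np.sin(a),0]);n=np.array([-d[1],d[0],0]);T=np.array(s['ee_pos'])
zt=T[2]-.0213+.008
r=back(ci,np.array([[371,260],[433,260]])*.7,zt);rel=(r-T)
print("rear edge along/side",rel@d,rel@n)
e=back(ci,np.array([[371.5,350],[432.5,350],[375,490],[430.5,490]])*.7,zt)-T
print("edges",e@d,e@n)
o=np.array([.6449,-.1719,.051])
C=T+rel.mean(0)@d*d+.075*d;C[2]=zt-.004
bar=[C+x*d+y*n+[0,0,z] for z in(.004,-.004) for x,y in((-.075,-.011),(-.075,.011),(.075,.011),(.075,-.011))]
slot=[o-.052*d+y*n+[0,0,z] for y,z in((-.017,-.01),(.017,-.01),(.017,.01),(-.017,.01))]
def crop(img,name,u,v,w,h,k):
    A=cv2.resize(img[v:v+h,u:u+w],None,fx=k,fy=k,interpolation=cv2.INTER_CUBIC)[:,:,::-1].copy();B=A.copy()
    c=robot.camera_info(name)
    f=lambda P:[((proj(c,P)-[u,v]+.5)*k*8).astype(int)]
    for P,col in((bar[:4],(255,0,0)),(bar[4:],(0,160,0)),(slot,(255,0,255))):cv2.polylines(B,f(P),True,col,1,cv2.LINE_AA,3)
    return np.hstack([A,B])
cv2.imwrite("pics/chk.png",np.vstack([crop(sc,"scene",270,200,80,60,5),crop(sd,"side",250,215,80,60,5)]))
E
```

```text
rear edge along/side [-0.04475607 -0.04475906] [-0.00990404  0.01085649]
edges [-0.01257141 -0.01257069  0.04549258  0.04550308] [-0.01022252  0.01123544 -0.00987712  0.01159257]
```

View pics/chk.png

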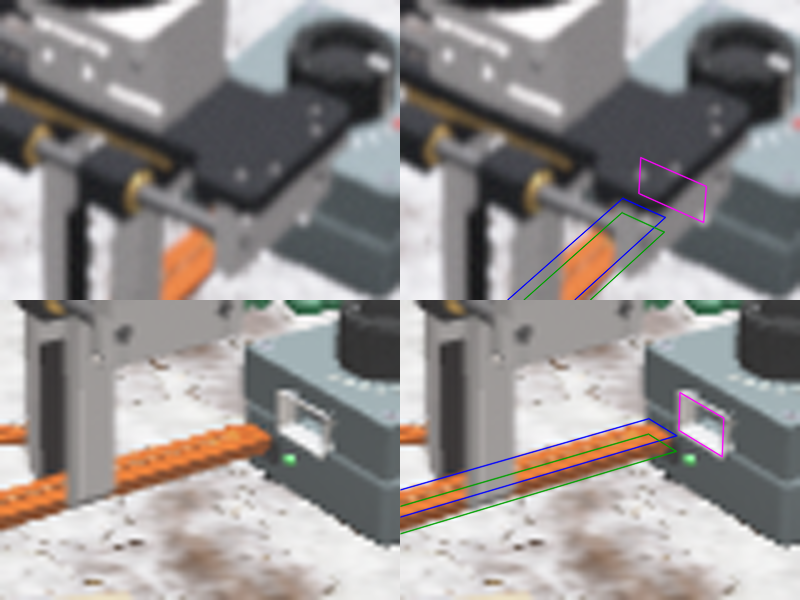

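The predicted outlines match the pictures to about 1 px: bar tip at about (268,440) in the side crop, pointing at the bright mouth at about (304,423), and level. I insert slowly with force guarding, with small corrections of −0.4 mm sideways and the height trimmed.

```bash
cat > ins.py <<'E'
from rig import robot
from h import *
a=.1412;d=np.array([np.cos(a),np.sin(a),0]);n=np.array([-d[1],d[0],0]);O=np.array([.6449,-.1719,0])
def rep():
    s=robot.get_state();e=np.array(s['ee_pos'])-O;f=np.array(s['force'])
    print(round(s['time'],2),"pos x,y,z mm",(np.array([e@d,e@n,e[2]])*1e3).round(2),"f",np.array([f@d,f@n,f[2]]).round(1),"m",np.round(s['moment'],2),"op",round(s['opening'],4),flush=True)
def go(x,y,z,v=.03,th=4):
    r=robot.move_linear((O+x*d+y*n+[0,0,z]).tolist(),velocity=v,frame=rot(a),threshold=th);robot.pause(.15);rep();return r
E
python3 - <<'E'
from ins import *
rep();robot.pause(.2);rep()
go(-.178,-.0004,.0682)
for x in(-.158,-.148,-.140,-.130):
    if go(x,-.0004,.0682):print("stopped");break
E
```

```text
15.17 pos x,y,z mm [-1.7989e+02  1.0000e-02  6.8690e+01] f [-0.6  0.7  0. ] m [-0.02  0.01  0.03] op 0.0217
15.37 pos x,y,z mm [-1.7999e+02  3.0000e-02  6.8520e+01] f [-0.4 -0.1 -0.7] m [0.06 0.02 0.02] op 0.0217
15.77 pos x,y,z mm [-178.01   -0.38   68.18] f [-0.5  0.5  0.3] m [ 0.04 -0.03  0.04] op 0.0213
16.73 pos x,y,z mm [-158.15   -0.44   68.22] f [-0.6 -0.6 -0.9] m [0.02 0.02 0.01] op 0.0216
17.37 pos x,y,z mm [-148.14   -0.42   68.19] f [-0.  -0.6 -0.4] m [ 0.03  0.02 -0.03] op 0.0214
17.93 pos x,y,z mm [-140.1    -0.43   68.19] f [-0.2 -0.7 -0.2] m [0.08 0.02 0.01] op 0.0214
18.57 pos x,y,z mm [-130.11   -0.43   68.2 ] f [ 0.3 -0.   0.2] m [0.06 0.08 0.  ] op 0.0215
```

```bash
python3 - <<'E'
from ins import *
for x in(-.115,-.100,-.0832):
    if go(x,-.0004,.0682):print("stopped");break
robot.pause(.3);rep()
im=robot.grab_frame("wrist");ci=robot.camera_info("wrist");sd=robot.grab_frame("side")
np.savez("w4.npz",im=im,sd=sd)
T=np.array(robot.get_state()['ee_pos'])
B=cv2.resize(sd[195:285,230:350],(800,600),interpolation=cv2.INTER_CUBIC)
A=cv2.resize(im,(400,300),interpolation=cv2.INTER_AREA);B[300:,:400]=A
cv2.imwrite("pics/fin.png",B[:,:,::-1])
E
```

```text
19.37 pos x,y,z mm [-115.14   -0.45   68.23] f [-0.5  0.3 -0.6] m [ 0.07 -0.02  0.01] op 0.0213
20.17 pos x,y,z mm [-100.15   -0.43   68.22] f [ 0.5  0.  -0.6] m [0.05 0.03 0.07] op 0.0212
21.02 pos x,y,z mm [-83.34  -0.42  68.22] f [ 0.2  0.4 -0.7] m [0.04 0.02 0.02] op 0.0214
21.32 pos x,y,z mm [-83.24  -0.42  68.22] f [ 0.3 -0.3 -0.3] m [ 0.06  0.03 -0.05] op 0.0215
```

View pics/fin.png

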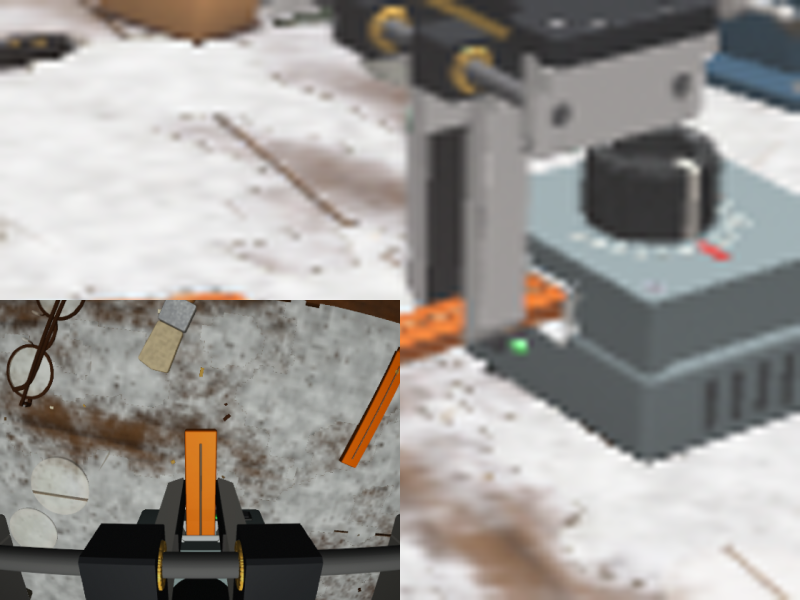

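The bar goes into the mouth at about (565,305), with no measurable forces. The white line on the ring's side comes down at (690,235) beside the red mark at (700,245). I check the depth from the rear edge and the ring angle from the line numerically.

```bash
python3 - <<'E'
from ins import *
z=np.load("w4.npz");im=z['im'].astype(int);ci=robot.camera_info("wrist");T=np.array(robot.get_state()['ee_pos'])
m=(im[...,0]>150)&(im[...,0]-im[...,2]>90);m[:,:250]=0;m[:,320:]=0
v,u=np.where(m);rows=[r for r in range(420) if m[r].sum()>20];print(rows[0],rows[-1])
zt=.0549
pr=back(ci,[[281,rows[0]-.5],[281,rows[-1]+.5]],zt)-O;print("rear/last visible along",pr@d,"rivet x",(pr@d)[0]+.128)
for r in(rows[0]+6,rows[0]+60):
    c=np.where(m[r])[0];e=back(ci,[[c[0]-.5,r],[c[-1]+.5,r]],zt)-O;print(r,"edges y",e@n)
cs=robot.camera_info("side");k=800/120
for th in(1.4,1.5,1.571,1.65):
    b=-np.cos(th)*d-np.sin(th)*n
    P=proj(cs,[O+.0255*b+[0,0,h] for h in(.096,.074)]);print(th,((P-[230,195]+.5)*k).round(0).tolist())
P=proj(cs,[O-r*n+[0,0,.07] for r in(.028,.035)]);print("red dir",((P-[230,195]+.5)*k).round(0).tolist())
w=[O+.025*s*np.array([np.cos(t),np.sin(t),0])+[0,0,.096] for t in np.linspace(0,6.28,60) for s in(1,)]
q=(proj(cs,w)-[230,195]+.5)*k;print("ring u range",q[:,0].min(),q[:,0].max())
E
```

```text
184 328
rear/last visible along [-0.12744456 -0.04745728] rivet x 0.000555436984509966
190 edges y [-0.0109323   0.01021428]
244 edges y [-0.01088389  0.0101778 ]
1.4 [[689.0, 177.0], [686.0, 234.0]]
1.5 [[696.0, 176.0], [692.0, 233.0]]
1.571 [[700.0, 175.0], [696.0, 232.0]]
1.65 [[704.0, 173.0], [701.0, 230.0]]
red dir [[700.0, 244.0], [713.0, 251.0]]
ring u range 583.5361078113965 723.3569884298284
```

The depth and sideways position are good. The ring's side view hints it may be slightly short (~1.47), so I refine this from several stored images.

```bash
python3 - <<'E'
from ins import *
import pickle
# top view
w=cv2.imread("pics/ring2.png").astype(int);
m=(w.min(-1)>150);m[:, :112]=0;m[:,192:]=0;m[:295]=0;m[345:]=0
v,u=np.where(m);wt=(w.min(-1)-100)[v,u]
p=np.polyfit(u,v,1,w=wt);print("top: centroid",u.mean(),v.mean(),"slope ang",-np.arctan(p[0]))
for c in((300,297),(300,299)):print("theta via centre",c,1.571-.1412+np.arctan2(v.mean()-c[1],c[0]-u.mean()))
# ring circle centre from dark/bright boundary
g=w.max(-1); 
pts=[]
for t in np.linspace(-.3,np.pi+.3,80):  # lower & side part
    r=np.arange(150,215,.5);x=300+r*np.cos(t);y=298+r*np.sin(t)
    s=cv2.remap(g.astype(np.float32),x.astype(np.float32)[None],y.astype(np.float32)[None],1)[0]
    i=np.argmax(np.diff(cv2.GaussianBlur(s[None],(9,1),0)[0]));pts.append((x[i],y[i]))
pts=np.array(pts);
for _ in range(4):
    S=np.linalg.lstsq(np.c_[2*pts,np.ones(len(pts))],(pts**2).sum(1),rcond=None)[0];R=np.sqrt(S[2]+S[0]**2+S[1]**2)
    e=abs(np.hypot(*(pts-S[:2]).T)-R);pts=pts[e<max(2*np.median(e),1)]
print("circle",S[:2],R,len(pts)); print("theta",1.571-.1412+np.arctan2(v.mean()-S[1],S[0]-u.mean()))
# side views: line column relative to ring edges, rows through wall
cs=robot.camera_info("side")
for nme,sd in(("w3",pickle.load(open("w3.pkl","rb"))[2]),("w4",np.load("w4.npz")['sd'])):
    for h in(.092,.085,.078):
        P=proj(cs,[O+.025*np.array([np.cos(t),np.sin(t),0])+[0,0,h] for t in np.linspace(0,2*np.pi,721)])
        r=proj(cs,[O-.025*n+[0,0,h]])[0];row=int(round(r[1]));s=sd[row,int(r[0])-6:int(r[0])+6].min(-1).astype(float)
        k=np.clip(s-60,0,None);k[abs(np.arange(12)-k.argmax())>2]=0
        uc=(k*(np.arange(12)+int(r[0])-6)).sum()/k.sum()
        ths=np.linspace(1.2,1.9,71);q=proj(cs,[O+.025*(-np.cos(t)*d-np.sin(t)*n)+[0,0,h] for t in ths])
        print(nme,h,row,s.astype(int).tolist(),"u",uc.round(2),"pred90",r[0].round(2),"theta",np.interp(uc,q[:,0],ths).round(3),"edges",P[:,0].min().round(1),P[:,0].max().round(1), sd[row,int(P[:,0].max())-4:int(P[:,0].max())+5].min(-1).tolist())
E
```

```text
top: centroid 148.0943287037037 316.86284722222223 slope ang 0.07704376997748294
theta via centre (300, 297) 1.559820110791379
theta via centre (300, 299) 1.5468541482536065
circle [297.61386407 294.46591499] 185.31539025089265 41
theta 1.5784871855522549
w3 0.092 222 [55, 55, 54, 54, 60, 112, 136, 52, 52, 88, 141, 162] u 338.35 pred90 334.21 theta 1.9 edges 317.0 337.9 [112, 136, 52, 52, 88, 141, 162, 162, 161]
w3 0.085 225 [54, 53, 54, 55, 70, 110, 114, 53, 53, 89, 158, 186] u 338.38 pred90 334.06 theta 1.9 edges 316.8 337.8 [110, 114, 53, 53, 89, 158, 186, 162, 162]
w3 0.078 228 [55, 55, 54, 54, 54, 75, 113, 112, 54, 73, 126, 175] u 337.53 pred90 333.9 theta 1.9 edges 316.7 337.6 [113, 112, 54, 73, 126, 175, 200, 194, 180]
w4 0.092 222 [53, 54, 53, 53, 59, 111, 135, 50, 50, 87, 140, 161] u 338.36 pred90 334.21 theta 1.9 edges 317.0 337.9 [111, 135, 50, 50, 87, 140, 161, 161, 161]
w4 0.085 225 [53, 53, 52, 53, 70, 109, 114, 51, 52, 88, 157, 186] u 338.39 pred90 334.06 theta 1.9 edges 316.8 337.8 [109, 114, 51, 52, 88, 157, 186, 161, 162]
w4 0.078 228 [54, 53, 53, 53, 53, 74, 113, 112, 52, 73, 125, 175] u 337.53 pred90 333.9 theta 1.9 edges 316.7 337.6 [113, 112, 52, 73, 125, 175, 200, 194, 179]
```

Corrected for the ring's own edge (the same −0.65 px calibration offset), the side view puts the line on 90°. The top view gives 1.55–1.58, so I hand the job in.

```bash
python3 - <<'E'
from ins import *
rep();robot.sign_off()
E
```

```text
21.43 pos x,y,z mm [-83.24  -0.4   68.21] f [0.3 0.2 0.2] m [0.06 0.01 0.05] op 0.0213
the job is handed in; nothing more can be done
```

The job is handed in at about 21 s of robot time. The ring is on its mark and the amber blank is held in the viewer. No verdict is reported, so what follows rests on my own checks.

- **Ring:** I turned it about 0.96 rad while the viewer was empty. The top view puts the white line at 1.55–1.58 rad. The side view agrees with 90° once a 0.65 px camera offset, seen equally on the ring's edge, is removed.
- **Two readings that disagreed:** the raw side view suggested about 1.47 rad before that correction, which would be just outside the limit. The slope of the short line in the top view alone gave about 1.51 rad, and I trusted it less.
- **Blank:** I picked up the long amber bar (149 × 22 mm measured), not the shorter amber look-alike. The jaws still hold it at 21.3 mm opening, and it went in rivet end first.
- **Final position:** from the bar's rear edge the rivets are about 0.6 mm past the window centre and 0.4 mm to the side. From the arm's pose they are at slot height within about 0.5 mm. The rivets themselves are hidden inside the viewer.
- **Forces:** readings during and after insertion stayed under about 1 N, which is sensor noise.
- **Left alone:** I never reached for the black blank, the frame or the lens, and no contact with them was seen.

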